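# Swing the sowing board round its pivot pin to the stop

## Task

Square up the sowing board for marking out: the drilled board lies askew on the potting bench with the notch in its long edge round the thin steel pivot pin. Push on its other long edge, near the end farther from the pin, so that the board bears on the pin and swings round it until its notched edge rests against the thick steel stop peg. Keep the notch on the pin all the while, leave the green pot where it stands, and draw back from the board when it is home.

Things in the scene. Friction and masses are not known exactly. Their poses are not given: they have to be found in the camera images.
- board: Loose pale fir bar 240 x 80 x 18 mm, 0.2 kg, lying flat, two rows of dark holes; U notch 18 wide, 16 deep. Origin: underside, where the pin's axis is when the pin touches the notch's bottom. Wood: x -160 (long end) to +80, y -10 (notched edge) to +70 (edge to push, towards -y). Starts on the pin, 0.6-0.95 rad clockwise of home. The shorter plain board without notch or holes is not it.
- jig: The steel pivot pin, 12 mm thick, 40 mm tall, fixed upright in the bench; its place and heading vary. Origin on its axis at bench height, z up. The stop peg is fixed at x -125, y -20 mm in this frame, touched by the board when the board's x and y axes coincide with these. Home is reached by swinging anticlockwise seen from above, the long end moving away from the robot or to its left.
- stop (a point): Centre of the top of the stop peg: a steel peg 20 mm thick and 30 mm tall fixed upright in the bench, thicker and shorter than the pivot pin. This point is 30 mm above the bench. The notched edge of the board must end against the peg's side.
- pot: Glazed green ceramic pot, 104 mm across the rim, 95 mm tall, 0.55 kg, standing loose about 0.2 m from the pivot pin on the side away from the stop peg. Origin at the centre of its underside, z up. To be left alone.

How it is judged:
By the outcome, as a careful person would: the job done as asked, in the order asked, and still so for the second after the job is handed in, with the robot touching nothing.
It also fails if it takes over 32 s, if anything falls off the work surface, if the arm or the gripper's body presses on something with over 40 N, if the wrist force passes 120 N, or if a joint passes its speed limit or range.

## Robot

A 7-joint arm with a two-finger parallel gripper is mounted at the origin on the work surface. World frame = base frame: x ahead of the robot, y to its left, z up, the work surface at z = 0. Lengths are in m, angles in rad, forces in N, time in s.
With the tool pointing down it reaches from about 0.425 to 0.925 m from the base axis. Payload 6.8 kg.
Tool frame: the origin (TCP) lies midway between the tips of the shut fingers; the grasp point (between the pads) lies 19 mm behind it (grip_point_offset is the distance from the TCP to the grasp point, in m); y points along the fingers, x is the direction in which the jaws open and shut, and the axes are right-handed (so a half turn about y gives the same grasp; the last joint's range is limited). The gripper opens to 85 mm and grips with 20 to 120 N. Pads are 22 mm wide; open, the fingers measure 114 mm over their backs; the gripper's body (76 mm by 85 mm) begins 54 mm behind the grasp point. The pads swing forward as they close: fully open they stand 13 mm farther back than shut.
Start: joints at [-1.27, 0.477, 0.022, 1.555, -0.011, 1.109, -0.083], TCP at [0.268, 0.619, 0.231] pointing down, gripper open.
Joint ranges: [-2.96, 2.96], [-0.34, 2.1], [-1.41, 1.46], [0.24, 2.44], [-1.37, 4.51], [0.17, 1.92], [-2.96, 2.96]. Speed limits (rad/s): [2.39, 2.39, 3.14, 3.14, 3.14, 3.14, 3.14].

## Interface

Orientations are given as a unit quaternion [w, x, y, z].
In Python, from station import get_obs, read_camera, hand_in, grip_point_offset gives the robot as it stands.
- The arm moves only by the tool play_rows, never from a script. Its argument "increments" is a list of rows, each a list of 2 entries, a list of its own where there are three numbers: the shift along the tool's x, y, z in m, then the turn, a rotation vector about the tool's x, y, z in degrees. In form: [[[tx, ty, tz], [ax, ay, az]], ...]. A call has 1 to 20 rows; each row shifts and turns the commanded pose from where the row before left it, along the tool's axes as they then stand; what a row does not reach is not made up. A row lasts 1/12 s, in which the tool goes at most 41.7 mm and 7.16 degrees, less where a joint would pass 70% of its speed; a pose out of reach is approached as far as the arm can. A call with a gripper value outside its range is refused whole. "gripper" is the finger opening in m, from 0 to 0.0854, set as the call begins (left out, the last holds). The fingers move at their own pace and stop on an object; "grip_force" is the grip in N (left out, the last holds). Time passes only in rows, so rows that do not move let the fingers close. It gives the time, the measured TCP pose, the force and the opening at its end, in the units of the state.
- get_obs(): the state, without advancing time (a new reading comes with each control period).
- read_camera(name): name is "side" or "top"; returns a dict with "color" (400x640x3 uint8, red, green, blue), "range_z" (400x640 float32, m along the optical axis (not along the pixel's ray), 0 where there is no reading), "intrinsics" (3x3 intrinsics, pixels), "R" (3x3) and "t" (3): a world point X has camera coordinates R X + t. Camera axes: x right, y down, z forward; pixel columns grow to the right and rows downward; lengths in m; the calibration is good to about 2 mm. A picture is of the moment at which its call begins.
- hand_in(): hands the job in, once; it reports no verdict.
The state is a dict: "t": time; "q": joint angles; "joint_vel": joint speeds; "joint_torque": joint torques, N m; "eef_pos": TCP position; "tool_rot": TCP orientation; "contact_force": force on the tool from outside, world axes, zero at the start; "torque": the same for the moment, N m; "gripper_width": opening from 0.0 (shut) to 1.0 (fully open).
Only numpy, scipy, OpenCV 4.12 (cv2) and the standard library are available. Lean on these libraries where they do the work, as an engineer would, in place of code of your own. Each camera call takes 0.05 s, during which the arm holds its last target. There are 200 camera calls.

## Working session

There is one attempt and no reset: what is moved stays moved. The work goes in short steps, Python scripts to look and compute and a tool call to move; the robot and the scene stay as the last step left them, time stands still between calls to the robot, and variables do not carry over. Pictures are saved under pics/ and viewed, about 8 in all and at most 12, crops included, and the job is handed in when it is done.

Besides the shell and the picture viewer there is one more tool, called as a command line: name --argument value ..., lists and objects as JSON in quotes. play_rows: Moves the arm, as the interface text tells. Its arguments: {"type":"object","properties":{"increments":{"type":"array","items":{"type":"array"}},"gripper":{"type":"number"},"grip_force":{"type":"number"}},"required":["increments"]}

```bash
mkdir -p pics; ls; python3 - <<'E'
from station import *
import cv2,numpy as np
o=get_obs();print(o['t'],o['eef_pos'],o['tool_rot'],o['contact_force'],o['gripper_width'])
for n in('top','side'):
    c=read_camera(n);cv2.imwrite(f'pics/{n}0.png',c['color'][:,:,::-1]);np.savez(f'{n}0.npz',**c);print(n,c['R'],c['t'],c['intrinsics'])
E
```

```text
pics
0.0 [0.26806244 0.61881831 0.23030772] [-0.59067776  0.59147872  0.38757487 -0.38863662] [ 0.46547537 -0.85889802 -0.59405998] 1.0016899713020115
top [[ 0.16919239 -0.98556504 -0.00595648]
 [-0.96356747 -0.16413976 -0.21117736]
 [ 0.20715132  0.04146907 -0.97742961]] [0.07680407 0.63559294 0.80167876] [[418.79211541   0.         311.61689233]
 [  0.         418.79211541 201.45904598]
 [  0.           0.           1.        ]]
side [[ 0.97402663 -0.22530399 -0.02258843]
 [-0.15327236 -0.58259864 -0.79817693]
 [ 0.16667246  0.78090776 -0.60199947]] [-0.5489157   0.25037287  0.53244066] [[430.987391     0.         317.30100557]
 [  0.         430.987391   204.36777651]
 [  0.           0.           1.        ]]
```

View pics/top0.png

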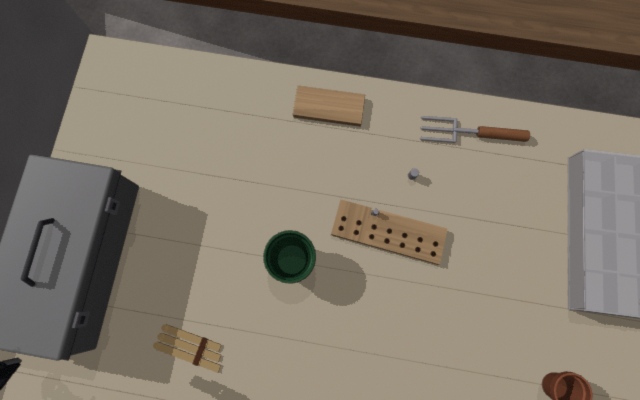

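View pics/side0.png

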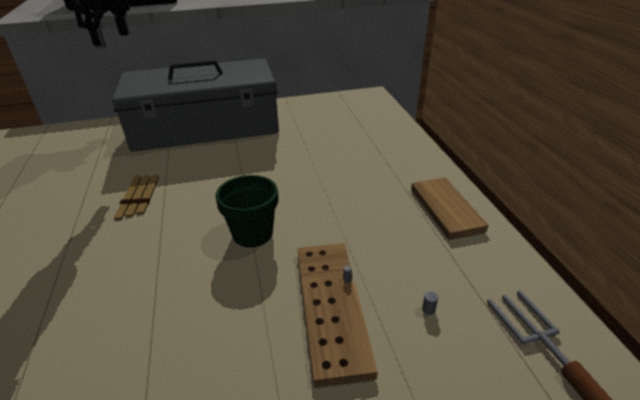

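The top view shows the pin at about (376,211), the peg at (414,173) and the pot at (290,257). The board's corners are near (341,202), (447,227), (440,262) and (332,237), with its long end on the right. I'll turn these into positions next.

```bash
cat > h.py <<'E'
import numpy as np,cv2
def px(c,u,v,z):
    d=c['R'].T@np.linalg.solve(c['intrinsics'],[u,v,1.]);o=-c['R'].T@c['t']
    return o+d*(z-o[2])/d[2]
def cloud(c):
    v,u=np.mgrid[:400,:640];Z=c['range_z']
    P=np.stack([(u-c['intrinsics'][0,2])/c['intrinsics'][0,0]*Z,(v-c['intrinsics'][1,2])/c['intrinsics'][1,1]*Z,Z],-1)
    W=(P-c['t'])@c['R'];W[Z==0]=np.nan;return W
E
python3 - <<'E'
from h import *
t=np.load('top0.npz');s=np.load('side0.npz')
for n,p,z in [('pin',(376,211),.04),('peg',(414,173),.03),('pot',(290,257),.095),('c1',(341,202),.018),('c2',(447,227),.018),('c3',(440,262),.018),('c4',(332,237),.018)]: print(n,px(t,*p,z).round(4))
for n,p,z in [('pin',(348,269),.04),('peg',(431,296),.03)]: print('side',n,px(s,*p,z).round(4))
W=cloud(t)
pin0=px(t,376,211,.04)[:2]
r=np.hypot(*(W[...,:2]-pin0).transpose(2,0,1))
m=(W[...,2]>.012)&(W[...,2]<.024)&(r<.2)
m&=np.hypot(W[...,0]-px(t,290,257,.095)[0],W[...,1]-px(t,290,257,.095)[1])>.07
k,l,st,ce=cv2.connectedComponentsWithStats(m.astype(np.uint8))
i=1+np.argmax(st[1:,4]);Q=W[l==i][:,:2].astype(np.float32)
b=cv2.minAreaRect(Q*1000);print(len(Q),b,cv2.boxPoints(b))
for nm,lo in(('peg',(414,173)),('pin',(376,211))):
    u,v=lo;A=W[v-5:v+6,u-5:u+6].reshape(-1,3);A=A[A[:,2]>.025];print(nm,len(A),A.mean(0),A.max(0))
m=(W[...,2]>.09)&(W[...,2]<.1)&(r<.35);print('pot',W[m].mean(0),m.sum())
a=t['color'][130:290,230:480];cv2.imwrite('pics/crop0.png',cv2.resize(a[:,:,::-1],None,fx=3.2,fy=3.2,interpolation=cv2.INTER_CUBIC))
E
```

```text
pin [0.622  0.0451 0.04  ]
peg [ 0.7225 -0.0267  0.03  ]
pot [0.4912 0.2046 0.095 ]
c1 [0.6338 0.1211 0.018 ]
c2 [ 0.6176 -0.1138  0.018 ]
c3 [ 0.5401 -0.1068  0.018 ]
c4 [0.5542 0.1283 0.018 ]
side pin [0.6221 0.0447 0.04  ]
side peg [ 0.7246 -0.0263  0.03  ]
4048 ((588.098388671875, 9.148590087890625), (240.30125427246094, 80.78376007080078), 83.99323272705078) [[ 535.355   -106.11551]
 [ 615.6952  -114.5692 ]
 [ 640.8418   124.41269]
 [ 560.5016   132.86638]]
peg 63 [ 0.72478562 -0.02652354  0.0295534 ] [ 0.73468656 -0.01752684  0.03284033]
pin 31 [0.62116515 0.04630429 0.03837212] [0.62708948 0.05147614 0.04148869]
pot [0.49334547 0.20629031 0.094537  ] 488
```

View pics/crop0.png

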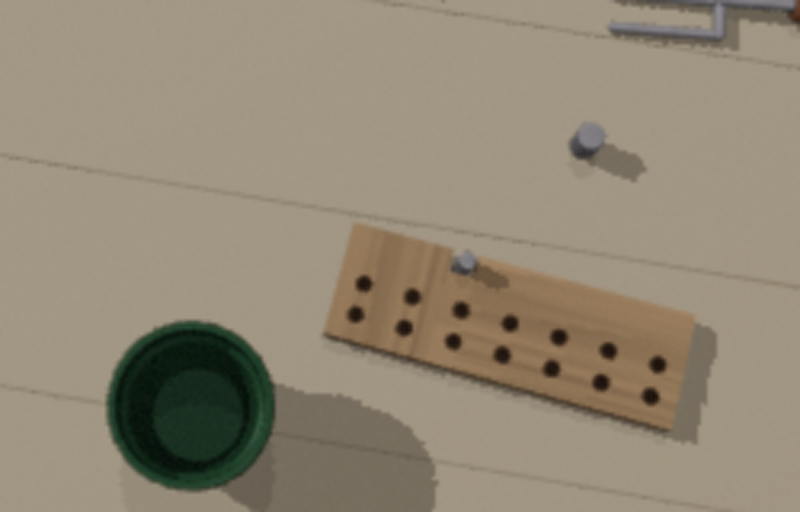

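The pin, peg and board agree with the stated sizes: pin to peg is 0.125 m against 0.1266 expected, and the board measures 240 x 81 mm. The board needs about 50° anticlockwise. Next I'll check the tool axes and obstacle heights, then plan the approach.

```bash
cat >> h.py <<'E'
from scipy.spatial.transform import Rotation as Ro
def rot(o): return Ro.from_quat(np.roll(o['tool_rot'],-1))
PIN=np.array([.622,.0455]);PEG=np.array([.724,-.0265])
HEAD=np.arctan2(*(PEG-PIN)[::-1])-np.arctan2(-.020,-.125)
def board_pt(th,x,y): return PIN+np.array([[np.cos(th),-np.sin(th)],[np.sin(th),np.cos(th)]])@[x,y]
E
python3 - <<'E'
from h import *
from station import *
o=get_obs();print(rot(o).as_matrix().round(3));print(grip_point_offset, np.degrees(HEAD))
W=cloud(np.load('top0.npz'))
for c in [W]:
    m=(c[...,2]>.1)&(c[...,0]<.8);
    P=c[m];print(P.min(0),P.max(0))
    m=m&(c[...,1]<.55);print(c[m].min(0),c[m].max(0))
th=np.radians(85)
print(board_pt(th,-120,0) if 0 else board_pt(th,-.12,.07),board_pt(HEAD,-.12,.07))
E
```

```text
[[ 0.397 -0.001 -0.918]
 [ 0.918 -0.002  0.397]
 [-0.002 -1.    -0.   ]]
0.0187 135.69213011098495
[0.22881131 0.54621202 0.10005283] [0.60439866 0.74729107 0.31436291]
[0.24341103 0.54621202 0.2914017 ] [0.25344504 0.54998494 0.31436291]
[ 0.54180768 -0.06794246] [ 0.65897566 -0.08841341]
```

play_rows --increments '[[[-0.009, 0, -0.02], [0, 2, 0]], [[-0.009, 0, -0.038], [0, 3.6, 0]], [[-0.009, 0, -0.038], [0, 3.6, 0]], [[-0.009, 0, -0.038], [0, 3.6, 0]], [[-0.009, 0, -0.038], [0, 3.6, 0]], [[-0.009, 0, -0.038], [0, 3.6, 0]], [[-0.009, 0, -0.038], [0, 3.6, 0]], [[-0.009, 0, -0.038], [0, 3.6, 0]], [[-0.009, 0, -0.038], [0, 3.6, 0]], [[-0.009, 0, -0.036], [0, 3.6, 0]], [[-0.009, 0, -0.036], [0, 3.6, 0]], [[-0.009, 0, -0.036], [0, 3.6, 0]], [[-0.009, 0, -0.035], [0, 3.6, 0]], [[-0.009, 0, -0.035], [0, 3.6, 0]], [[-0.009, 0, -0.035], [0, 3.6, 0]], [[-0.009, 0, -0.034], [0, 3.6, 0]], [[-0.009, 0, -0.034], [0, 3.6, 0]], [[-0.009, 0, -0.034], [0, 3.6, 0]], [[-0.009, 0, -0.034], [0, 3.6, 0]], [[0, 0, 0], [0, 0, 0]]]' --gripper 0 --grip_force 60

```text
t: 1.77
eef_pos: [0.507, 0.0005, 0.2313]
tool_rot: [-0.706, 0.708, -0.007, 0.006]
contact_force: [0.5, -1.4, 0.5]
gripper_width: 0.001
```

```bash
cat > d.py <<'E'
from h import *
from station import *
import sys
# args: world x y z yaw_deg -> tool-frame delta
o=get_obs();R=rot(o).as_matrix();p=o['eef_pos'];yaw=np.degrees(np.arctan2(R[1,0],R[0,0]))
print('t',round(o['t'],2),'p',p.round(4),'yaw',yaw.round(2),'q7',o['q'][6].round(2),'F',o['contact_force'].round(1),'w',round(o['gripper_width'],2),'yvec',R[:,1].round(3))
if len(sys.argv)>4:
    a=np.array(sys.argv[1:],float);print('tool delta',(R.T@(a[:3]-p)).round(4),'turn y',(yaw-a[3]).round(2))
E
python3 d.py .492 -.064 .231 -5
```

```text
t 1.77 p [5.070e-01 5.000e-04 2.313e-01] yaw -1.04 q7 -0.02 F [ 0.5 -1.4  0.5] w 0.0 yvec [-0.001 -0.002 -1.   ]
tool delta [-0.0139  0.0005 -0.0648] turn y 3.96
```

play_rows --increments '[[[-0.004, 0, -0.021], [0, 1.3, 0]], [[-0.004, 0, -0.021], [0, 1.3, 0]], [[-0.004, 0, -0.021], [0, 1.3, 0]], [[0, 0.025, 0], [0, 0, 0]], [[0, 0.035, 0], [0, 0, 0]], [[0, 0.035, 0], [0, 0, 0]], [[0, 0.035, 0], [0, 0, 0]], [[0, 0.03, 0], [0, 0, 0]], [[0, 0.02, 0], [0, 0, 0]], [[0, 0.015, 0], [0, 0, 0]], [[0, 0.01, 0], [0, 0, 0]], [[0, 0.01, 0], [0, 0, 0]], [[0, 0.006, 0], [0, 0, 0]], [[0, 0, 0], [0, 0, 0]], [[0, 0, 0], [0, 0, 0]]]'

```text
t: 3.02
eef_pos: [0.4958, -0.0537, 0.0106]
tool_rot: [0.707, -0.707, 0.025, -0.026]
contact_force: [0.0, 0.4, -0.4]
gripper_width: -0.003
```

```bash
python3 d.py .5275 -.067 .008 -5; python3 - <<'E'
from h import *
from station import *
c=read_camera('side');a=c['color'][170:400,200:480];cv2.imwrite('pics/s1.png',cv2.resize(a[:,:,::-1],None,fx=2.4,fy=2.4,interpolation=cv2.INTER_CUBIC))
E
```

```text
t 3.02 p [ 0.4958 -0.0537  0.0106] yaw -4.13 q7 0.28 F [ 0.   0.4 -0.4] w -0.0 yvec [ 0.  0. -1.]
tool delta [ 0.0326  0.0026 -0.011 ] turn y 0.87
```

View pics/s1.png

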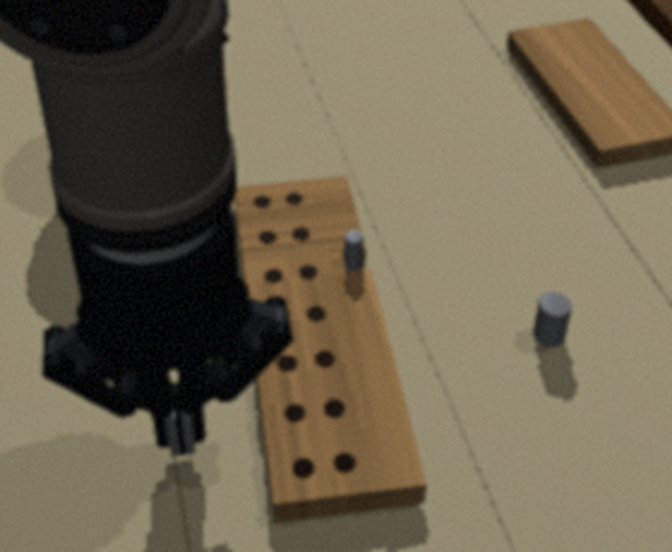

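The knuckles stick out well above the board, and the fingertips are clear of its near edge. I'll close up to the edge slowly, then start the arc.

play_rows --increments '[[[0.005, 0.001, -0.004], [0, 0.4, 0]], [[0.006, 0.001, -0.004], [0, 0.4, 0]], [[0.006, 0, -0.003], [0, 0, 0]], [[0.005, 0, 0], [0, 0, 0]], [[0.004, 0, 0], [0, 0, 0]], [[0.003, 0, 0], [0, 0, 0]], [[0.0035, 0, -0.0024], [0, -1.7, 0]], [[0.0042, 0, -0.0029], [0, -2, 0]], [[0.0042, 0, -0.0029], [0, -2, 0]], [[0.0042, 0, -0.0029], [0, -2, 0]], [[0.0042, 0, -0.0029], [0, -2, 0]], [[0.0042, 0, -0.0029], [0, -2, 0]], [[0, 0, 0], [0, 0, 0]]]'

```text
t: 4.15
eef_pos: [0.5487, -0.0841, 0.0083]
tool_rot: [-0.706, 0.706, 0.042, -0.042]
contact_force: [0.6, -0.6, 0.4]
gripper_width: -0.0
```

```bash
python3 - <<'E'
from h import *
from station import *
c=read_camera('top');a=c['color'][130:290,280:500];cv2.imwrite('pics/t1.png',cv2.resize(a[:,:,::-1],None,fx=3.6,fy=3.6,interpolation=cv2.INTER_CUBIC))
c=read_camera('side');a=c['color'][170:400,200:480];cv2.imwrite('pics/s2.png',cv2.resize(a[:,:,::-1],None,fx=2.4,fy=2.4,interpolation=cv2.INTER_CUBIC))
E
python3 d.py
```

```text
t 4.25 p [ 0.548  -0.0837  0.0082] yaw 6.72 q7 0.46 F [ 0.1  0.9 -0.8] w -0.0 yvec [-0.  0. -1.]
```

View pics/s2.png

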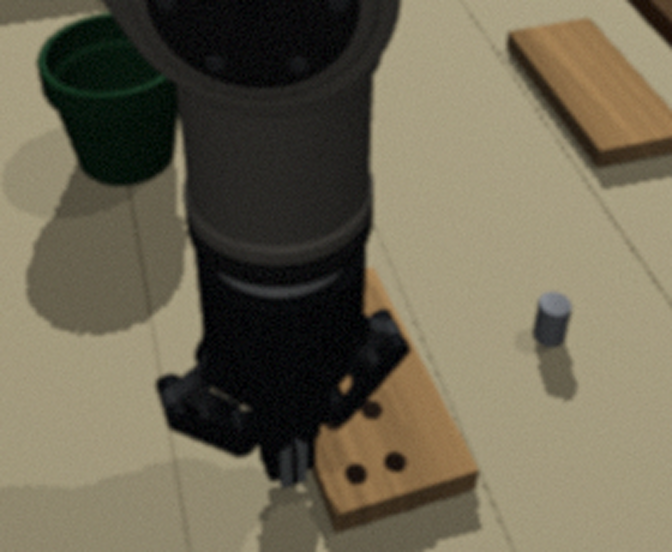

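The board is swinging and the finger is flush on its edge near the long end. I'll continue along the arc.

play_rows --increments '[[[0.0045, 0, -0.0029], [0, -2, 0]], [[0.0043, 0, -0.0029], [0, -2, 0]], [[0.0043, 0, -0.0029], [0, -2, 0]], [[0.0043, 0, -0.0029], [0, -2, 0]], [[0.0043, 0, -0.0029], [0, -2, 0]], [[0.0043, 0, -0.0029], [0, -2, 0]], [[0.0043, 0, -0.0029], [0, -2, 0]], [[0.0043, 0, -0.0029], [0, -2, 0]], [[0.0043, 0, -0.0029], [0, -2, 0]], [[0.0043, 0, -0.0029], [0, -2, 0]], [[0.0043, 0, -0.0029], [0, -2, 0]], [[0.0043, 0, -0.0029], [0, -2, 0]], [[0.0043, 0, -0.0029], [0, -2, 0]], [[0, 0, 0], [0, 0, 0]]]'

```text
t: 5.42
eef_pos: [0.6131, -0.101, 0.0082]
tool_rot: [0.678, -0.678, -0.2, 0.2]
contact_force: [0.4, -0.3, 0.7]
gripper_width: 0.002
```

```bash
python3 - <<'E'
from h import *
from station import *
c=read_camera('top');a=c['color'][130:290,280:500];cv2.imwrite('pics/t2.png',cv2.resize(a[:,:,::-1],None,fx=3.6,fy=3.6,interpolation=cv2.INTER_CUBIC))
q=board_pt(HEAD,-.12,.0845);print(q)
E
python3 d.py .6485 -.0985 .008 45.7
```

```text
[ 0.64884722 -0.09878956]
t 5.47 p [ 0.6126 -0.1011  0.0081] yaw 32.71 q7 0.81 F [-0.1 -0.3 -0.1] w 0.0 yvec [-0.  0. -1.]
tool delta [ 0.0316  0.0001 -0.0172] turn y -12.99
```

View pics/t2.png

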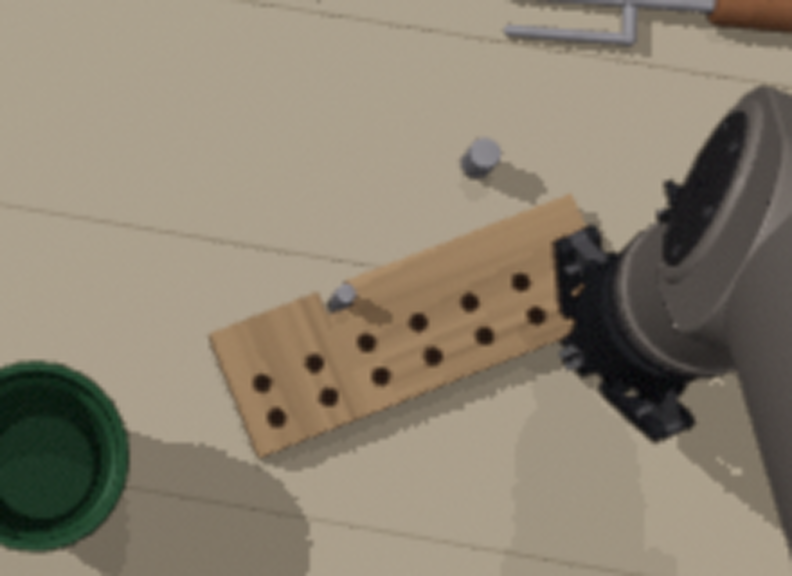

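The pin at (345,295) in the crop is seated in the notch, and the edge has about 13° left to the peg. I'll close that gap with slower rows.

play_rows --increments '[[[0.0045, 0, -0.0029], [0, -2, 0]], [[0.0045, 0, -0.0029], [0, -2, 0]], [[0.0045, 0, -0.0029], [0, -2, 0]], [[0.0045, 0, -0.0029], [0, -2, 0]], [[0.0022, 0, -0.0015], [0, -1, 0]], [[0.0022, 0, -0.0015], [0, -1, 0]], [[0.0022, 0, -0.0015], [0, -1, 0]], [[0.001, 0, -0.0007], [0, -0.5, 0]], [[0, 0, 0], [0, 0, 0]]]'

```text
t: 6.22
eef_pos: [0.6433, -0.0989, 0.0083]
tool_rot: [0.655, -0.655, -0.267, 0.266]
contact_force: [0.7, -0.8, 0.7]
gripper_width: -0.0
```

```bash
cat > e.py <<'E'
from h import *
from station import *
import sys
c=read_camera('top');W=cloud(c)
a=c['color'][130:290,280:500];cv2.imwrite(f'pics/{sys.argv[1]}.png',cv2.resize(a[:,:,::-1],None,fx=3.6,fy=3.6,interpolation=cv2.INTER_CUBIC))
# top-face points in jig frame: notched edge line (largest extent towards -y), excluding pegs
ca,sa=np.cos(HEAD),np.sin(HEAD);D=W[...,:2]-PIN;X=D[...,0]*ca+D[...,1]*sa;Y=-D[...,0]*sa+D[...,1]*ca
m=(W[...,2]>.011)&(W[...,2]<.025)&(X>-.17)&(X<.09)&(Y>-.05)&(Y<.09)
xs,ys=[],[]
for x0 in np.arange(-.15,.08,.008):
    k=m&(abs(X-x0)<.004)
    if abs(x0)<.02 or abs(x0+.125)<.018 or k.sum()<20: continue
    xs.append(x0);ys.append(np.percentile(Y[k],3))
f=np.polyfit(xs,ys,1);r=np.polyval(f,xs)-ys;g=abs(r)<.003;f=np.polyfit(np.array(xs)[g],np.array(ys)[g],1)
print('edge angle deg',np.degrees(np.arctan(f[0])),'y at 0',f[1],'y at -125',np.polyval(f,-.125),'n',g.sum(),len(g))
E
python3 e.py t3; python3 d.py .6485 -.0985 .008 45.7
```

```text
edge angle deg -2.516556233076573 y at 0 -0.007772330339289853 y at -125 -0.0022785230658332756 n 19 19
t 6.27 p [ 0.6432 -0.099   0.0083] yaw 44.26 q7 0.95 F [ 0.3  0.  -0. ] w 0.0 yvec [ 0.  0. -1.]
tool delta [ 0.0041  0.0003 -0.0034] turn y -1.44
```

View pics/t3.png

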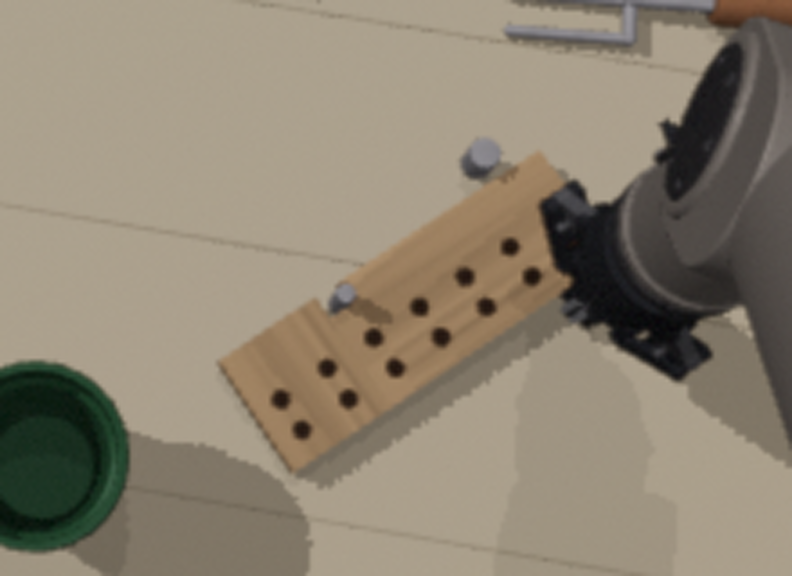

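The edge is about 2.5° (6–7 mm at the peg) short. I'll push in small steps and watch the force.

play_rows --increments '[[[0.0017, 0, -0.001], [0, -0.7, 0]], [[0.0017, 0, -0.001], [0, -0.7, 0]], [[0.0017, 0, -0.001], [0, -0.6, 0]], [[0.001, 0, -0.0005], [0, 0, 0]], [[0, 0, 0], [0, 0, 0]], [[0, 0, 0], [0, 0, 0]]]'

```text
t: 6.77
eef_pos: [0.6498, -0.0975, 0.0083]
tool_rot: [-0.65, 0.65, 0.278, -0.278]
contact_force: [-1.8, -1.2, -0.2]
gripper_width: 0.002
```

```bash
python3 e.py t4; python3 d.py
```

```text
edge angle deg 0.11789637309310257 y at 0 -0.007755492272324956 y at -125 -0.008012702621167872 n 19 19
t 6.82 p [ 0.6498 -0.0975  0.0083] yaw 46.25 q7 0.98 F [-1.1 -1.6  1.3] w 0.0 yvec [-0. -0. -1.]
```

play_rows --increments '[[[0.0008, 0, 0], [0, 0, 0]], [[0.0008, 0, 0], [0, 0, 0]], [[0, 0, 0], [0, 0, 0]], [[0, 0, 0], [0, 0, 0]]]'

```text
t: 7.15
eef_pos: [0.6499, -0.0974, 0.0082]
tool_rot: [-0.65, 0.65, 0.277, -0.278]
contact_force: [-3.6, -4.3, 3.0]
gripper_width: -0.002
```

```bash
python3 e.py t5; python3 d.py
```

```text
edge angle deg 0.05311847471701168 y at 0 -0.0077529158103348175 y at -125 -0.007868802378217476 n 19 19
t 7.2 p [ 0.6499 -0.0973  0.0082] yaw 46.22 q7 0.97 F [-4.8 -3.7  2.2] w 0.0 yvec [-0.002 -0.001 -1.   ]
```

View pics/t5.png

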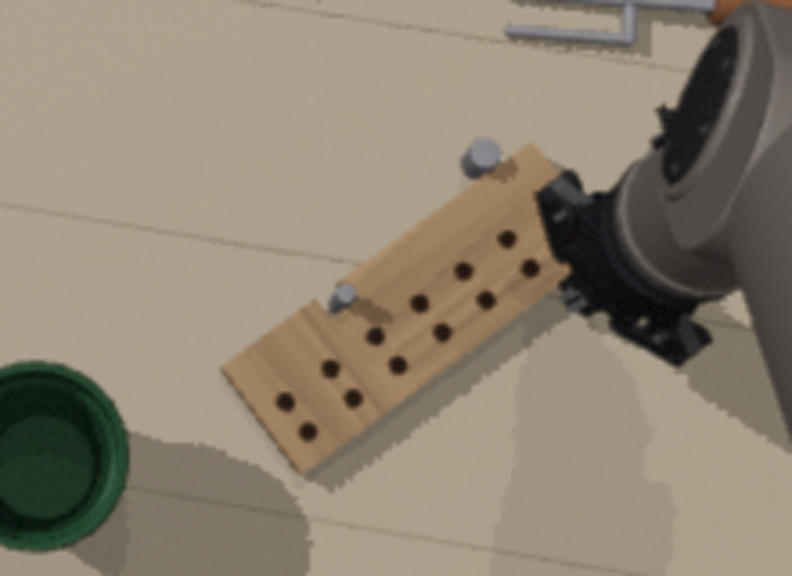

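The force has risen to about 6 N while the board stays still at 0.05° from home, so it is against the peg. I'll back straight off and lift.

play_rows --increments '[[[-0.001, 0, 0], [0, 0, 0]], [[-0.002, 0, 0], [0, 0, 0]], [[-0.004, 0, 0], [0, 0, 0]], [[-0.01, 0, 0], [0, 0, 0]], [[-0.02, 0, 0], [0, 0, 0]], [[-0.02, 0, 0], [0, 0, 0]], [[-0.02, 0, 0], [0, 0, 0]], [[-0.02, 0, 0], [0, 0, 0]], [[0, -0.02, 0], [0, 0, 0]], [[0, -0.03, 0], [0, 0, 0]], [[0, -0.03, 0], [0, 0, 0]], [[0, -0.02, 0], [0, 0, 0]], [[0, 0, 0], [0, 0, 0]], [[0, 0, 0], [0, 0, 0]]]'

```text
t: 8.37
eef_pos: [0.5847, -0.1665, 0.1096]
tool_rot: [-0.65, 0.651, 0.279, -0.277]
contact_force: [0.0, 1.0, -0.4]
gripper_width: -0.003
```

```bash
python3 e.py t6; python3 d.py; python3 - <<'E'
from h import *
from station import *
c=read_camera('side');a=c['color'][150:400,200:500];cv2.imwrite('pics/s3.png',cv2.resize(a[:,:,::-1],None,fx=2.4,fy=2.4,interpolation=cv2.INTER_CUBIC))
W=cloud(read_camera('top'));m=(W[...,2]>.09)&(W[...,2]<.1)&(np.hypot(W[...,0]-.492,W[...,1]-.205)<.1);print('pot',W[m].mean(0),m.sum())
E
```

```text
edge angle deg -0.0651073742881681 y at 0 -0.007772550175221719 y at -125 -0.007630507858001558 n 19 19
t 8.42 p [ 0.5837 -0.1661  0.1082] yaw 46.28 q7 1.08 F [ 0.3  0.5 -0.5] w -0.0 yvec [ 0.  0. -1.]
pot [0.49326235 0.20698591 0.094479  ] 488
```

View pics/s3.png

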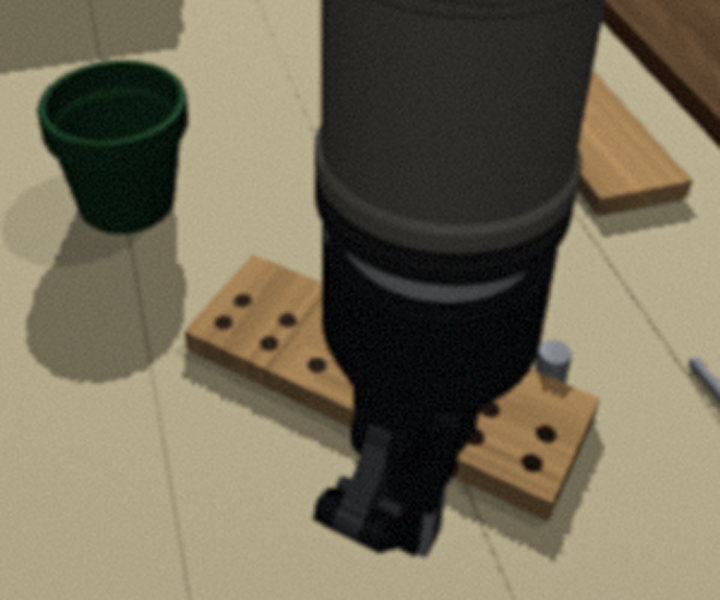

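View pics/t6.png

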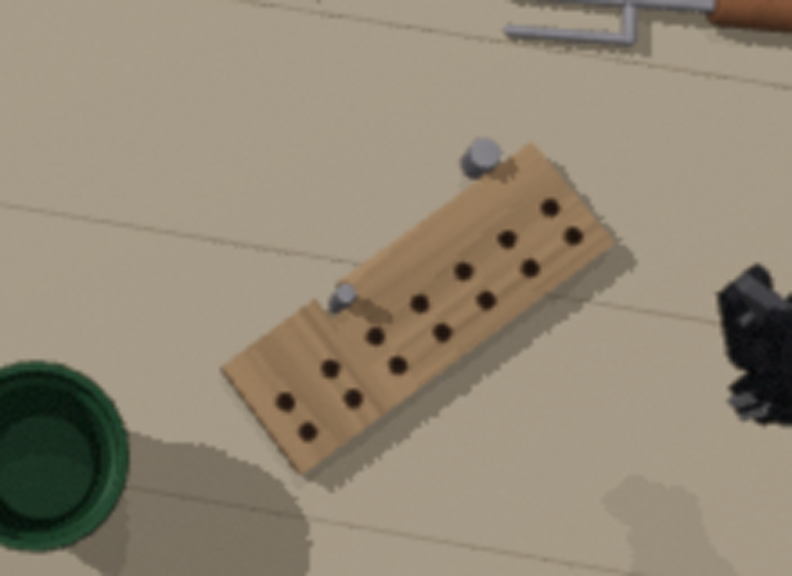

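The board is unchanged after the retreat: the same hole pixels, its edge at the peg and the pin in the notch. The pot has not moved.

```bash
python3 -c "
from station import *
print(hand_in())"
```

```text
the job is handed in; nothing more can be done
None
```

The board is squared up. I pushed its far long edge near the long end with the closed fingers, swinging it about 50° anticlockwise round the pin until it met the stop peg. I then backed off and lifted clear, and handed in at about 8.4 s.

- **Against the peg:** the push force rose to about 6 N while the board stood still.
- **Board angle:** the notched edge read within 0.1° of home after I drew back, and the holes were at the same pixels as before the retreat.
- **Pin and pot:** the pin was in the notch at the end, and in every view that showed it. The pot had moved less than 1 mm, which is within measuring noise.
- **One small disagreement:** the notched edge measured at y about -7.7 mm instead of -10 mm, evenly along its length. I put this down to how I picked the edge points and the 2 mm calibration, not a gap at the peg.

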